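# Find the pitch-gauge leaf that fits the press screw

## Robot

A 6-joint arm with a two-finger parallel gripper is mounted at the origin on the work surface. World frame = base frame: x ahead of the robot, y to its left, z up, the work surface at z = 0. Lengths are in mm, angles in rad, forces in N, time in s.
With the tool pointing down it reaches from about 325 to 750 mm from the base axis. Payload 7.6 kg.
Tool frame: the origin (TCP) lies between the finger pads; the fingertips stand ahead of it and the grasp point (between the pads) lies 5 mm behind it (arm.tcp_to_tips is the z of the fingertips in the tool frame, in mm); z points along the fingers, y is the line along which they close (so a half turn about z gives the same grasp; the last joint's range is limited). The gripper opens to 85 mm and grips with 20 to 120 N. Pads are 22 mm wide; open, the fingers measure 114 mm over their backs; the gripper's body (76 mm by 85 mm) begins 54 mm behind the grasp point. The pads swing forward as they close: fully open they stand 13 mm farther back than shut.
Start: joints at [-1.354, 0.052, 1.401, -0, 1.689, -0.07], TCP at [148.539, -503.57, 221.723] pointing down, gripper open.
Joint ranges: [-2.9, 2.9], [-0.91, 2.17], [0.12, 2.37], [-1.06, 4.2], [0.26, 2.73], [-2.93, 2.93]. Speed limits (rad/s): [2.57, 2.57, 3.01, 3.14, 3.14, 3.14].

## Interface

Orientations are given as a 3x3 rotation matrix whose columns are the frame's x, y, z axes.
In Python, from cell import status, imaging, ticket, arm gives the robot as it stands.
- The arm moves only by the tool send_rows, never from a script. Its argument "rows" is a list that holds one entry, the list of rows, each a list of 7 numbers: the turn, a rotation vector about the tool's x, y, z in degrees, then the shift along the tool's x, y, z in mm, then the closure in counts, from 0 (fully open) to 255 (shut). In form: [[[rx, ry, rz, tx, ty, tz, hand], ...]]. A call has 1 to 10 rows; each row is the pose to reach, as a shift and turn from the pose commanded when the call began, along the tool's axes at that moment; what a row does not reach only later rows make up. A row lasts 1/10 s, in which the tool goes at most 50 mm and 8.59 degrees, less where a joint would pass 70% of its speed; a pose out of reach is approached as far as the arm can. A call with a gripper value outside its range is refused whole. The fingers move at their own pace and stop on an object; "squeeze" is the grip in N (left out, the last holds). Time passes only in rows, so rows that repeat a pose let the fingers close. It gives the time, the measured TCP pose, the force, the opening and the grip force at its end, in the units of the state.
- status.observe(): the state, without advancing time (a new reading comes with each control period).
- imaging.capture(name): name is "side" or "top" or "wrist"; returns the picture (420x560x3 uint8, red, green, blue); there is no depth.
- imaging.calibration(name): a dict with "camera_matrix" (3x3 intrinsics, pixels), "rvec" (rotation vector, rad) and "tvec" (3), from world to camera coordinates, as OpenCV has them; the wrist camera has in their place "tool_from_camera" (4x4, takes a point from camera to tool coordinates, whose origin is the TCP and whose axes are the flange's). Camera axes: x right, y down, z forward; pixel columns grow to the right and rows downward; lengths in mm; the calibration is good to about 2 mm. A picture is of the moment at which its call begins: read the wrist's pose just before it. calibration takes no time and is no camera call.
- ticket.job_done(): hands the job in; it is judged then, once.
Trained networks look in the newest picture that a camera, given by its name, has taken for a name from the list of things; names that differ only in an ending like _2 or _b are one class to them, and where a whole thing is asked for, a point or a joint stands for the part that bears it (a point fixed in the world has none). Each returns a list of dicts, best first, with "p" (0 to 1); they miss things now and then, are a little off and sometimes report something else, mostly with a low value. They report only what shows in the picture. A call takes as long as a camera call. They do not tell look-alikes from the thing itself.
- imaging.look_for(camera, thing): "centre" ([x, y, z] in mm, in the coordinates of the camera as it stood for that picture, good to about 4 mm: the middle of the surface that is visible of it).
- imaging.cut_out(camera, thing): "pixels" (420x560 bool, what is visible of it).
The state is a dict: "t": time; "qpos": joint angles; "joint_velocities": joint speeds; "tau": joint torques, N m; "tool_pos": TCP position; "eef_rot": TCP orientation; "contact_force": force on the tool from outside, world axes, zero at the start; "torque": the same for the moment, N m; "gripper_width": opening from 0.0 (shut) to 1.0 (fully open); "finger_force": force on a finger pad.
Only numpy, scipy, OpenCV 4.12 (cv2) and the standard library are available. Lean on these libraries where they do the work, as an engineer would, in place of code of your own. Each camera call takes 0.05 s, during which the arm holds its last target. There are 200 camera calls.

## Task

Find out which of the three steel pitch-gauge leaves in the wooden rack fits the thread of the front press screw: mesh them with the top of the screw between the four guide arms, one at a time, feeling gently along the thread (never 40 N or more on the teeth). Leave the leaf that fits standing fully home in the thread between the arms, with the other two standing upright in the rack, and leave everything else on the bench alone.

Things in the scene. Friction and masses are not known exactly. Their poses are not given: they have to be found in the camera images.
- leaf_1_mid (a point): Middle of steel gauge leaf 1 (about 0.1 kg), 30 mm above its tooth tips. Upright plate, x: 10 thick, z up: 60 tall. From the bottom: square teeth 5 deep, blade 68 long (y) and 22 tall, grip tab 30 long (y) at mid-length, its flat faces from 27 to 60 above the tips. Grip the tab across the 10, about 14 above this point. The leaves differ only in tooth pitch.
- leaf_1_comb: Tooth row of leaf 1, about 50 mm long along y; origin at mid-length on the tooth tips. Pitches of the three leaves: 8, 9.5 and 11 mm; which leaf has which is not told. 40 N or more on the teeth mars them.
- leaf_2_mid (a point): Middle of steel gauge leaf 2 (about 0.1 kg), 30 mm above its tooth tips. Upright plate, x: 10 thick, z up: 60 tall. From the bottom: square teeth 5 deep, blade 68 long (y) and 22 tall, grip tab 30 long (y) at mid-length, its flat faces from 27 to 60 above the tips. Grip the tab across the 10, about 14 above this point. The leaves differ only in tooth pitch.
- leaf_2_comb: Tooth row of leaf 2, about 50 mm long along y; origin at mid-length on the tooth tips. Pitches of the three leaves: 8, 9.5 and 11 mm; which leaf has which is not told. 40 N or more on the teeth mars them.
- leaf_3_mid (a point): Middle of steel gauge leaf 3 (about 0.1 kg), 30 mm above its tooth tips. Upright plate, x: 10 thick, z up: 60 tall. From the bottom: square teeth 5 deep, blade 68 long (y) and 22 tall, grip tab 30 long (y) at mid-length, its flat faces from 27 to 60 above the tips. Grip the tab across the 10, about 14 above this point. The leaves differ only in tooth pitch.
- leaf_3_comb: Tooth row of leaf 3, about 50 mm long along y; origin at mid-length on the tooth tips. Pitches of the three leaves: 8, 9.5 and 11 mm; which leaf has which is not told. 40 N or more on the teeth mars them.
- screw_top (a point): Middle of the top line of the front screw (nearest the robot, the one under the guide arms), at its thread crests, 65 mm above the bench. y runs along the screw, x level across it, away from the robot, z up. A leaf that fits drops 5 mm until its blade lies on the crests (leaf middle 25 above this point); one that does not stays on the crests (30 above) wherever it is slid.
- rack: Fixed wooden leaf rack, 200 mm (x) by 98 (y), origin at the middle of its underside. Three slots at x = -62, 0, +62, each 15 wide (x), 72 long (y); walls 28 above the bench. A leaf in its slot hangs by the two ends of its blade on ledges 15 above the bench, teeth free, tips 10 and middle 40 above the bench, its y axis along the rack's y.
- jar: Bystander, to be left alone: amber glass jar with steel lid, 52 across, 60 high (mm); origin at the centre of its underside.
- buff: Bystander, to be left alone: grey felt buffing wheel lying flat, 72 across, 28 high (mm); origin at the centre of its underside.
- hammer: Bystander, to be left alone: small hammer lying flat, handle along x; origin under it.
- tin: Bystander, to be left alone: small steel bowl, 64 across, 35 high (mm); origin at the centre of its underside.
- wax: Bystander, to be left alone: reddish block of polishing compound, 70 x 35 x 28 (mm); origin at the centre of its underside.
- collar: Bystander, to be left alone: brass collar, 44 across, 16 high (mm); origin at the centre of its underside.
- mandrel: Bystander, to be left alone: steel taper pin on a round foot, 40 across, 85 high (mm); origin at the centre of its underside.
- stand: Fixed stand; origin on the bench below point screw_top, same axes. It holds three steel press screws along y, 62 mm apart in x, 40 across, square thread 5.7 deep, about 100 long, not turning; pitches 8, 9.5 and 11 mm. Which is in front, and where its grooves lie along y, is drawn by lot. A fitting leaf has 0.75 mm of play either way along y.
- guide (a point): Middle between four flat guide arms over the front screw, level with their tops, 15 mm above the crests. Each arm is 8 wide (y) and 10 tall and comes in level from a post at x = +-29; the arms stand at y = +-21 and their ends leave a 15 mm gap (x = +-7.5). The leaf goes down in this gap, blade along y, 2.5 mm free at either face; the arms keep it upright when let go.
There are look-alikes about, which are no part of the job. Leave any orange look-alike of the part that bears leaf_2_mid alone.

How it is judged:
By the outcome, as a careful person would: the job done as asked, in the order asked, and still so for the second after the job is handed in, with the robot touching nothing.
It also fails if it takes over 72 s, if anything falls off the work surface, if the arm or the gripper's body presses on something with over 40 N, if the wrist force passes 120 N, or if a joint passes its speed limit or range.

## Working session

There is one attempt and no reset: what is moved stays moved. The work goes in short steps, Python scripts to look and compute and a tool call to move; the robot and the scene stay as the last step left them, time stands still between calls to the robot, and variables do not carry over. Pictures are saved under pics/ and viewed, at most 10 in all, crops included, and the job is handed in when it is done.

Besides the shell and the picture viewer there is one more tool, called after "Call:" as name(argument=value, ...) on one line, values as JSON. send_rows: Moves the arm, as the interface text tells. Its arguments: {"type":"object","properties":{"rows":{"type":"array","items":{"type":"array","items":{"type":"array","items":{"type":"number"}}}},"squeeze":{"type":"number"}},"required":["rows"]}

```bash
ls; mkdir -p pics
python3 - <<'E'
from cell import status, imaging, ticket, arm
import cv2,numpy as np
s=status.observe();print({k:np.round(v,3).tolist() for k,v in s.items()});print(arm.tcp_to_tips)
a=imaging.capture("side");b=imaging.capture("top")
cv2.imwrite("pics/side.png",a[:,:,::-1]);cv2.imwrite("pics/top.png",b[:,:,::-1])
for n in("side","top","wrist"):print(imaging.calibration(n))
E
```

```text
pics
{'t': 0.0, 'qpos': [-1.354, 0.053, 1.402, -0.0, 1.689, -0.07], 'joint_velocities': [0.001, -0.001, -0.002, -0.001, 0.001, -0.001], 'tau': [0.0, -38.167, -36.019, -0.0, 0.006, 0.0], 'tool_pos': [148.453, -503.235, 220.878], 'eef_rot': [[0.959, 0.283, -0.0], [0.283, -0.959, 0.002], [0.0, -0.002, -1.0]], 'contact_force': [-0.197, -0.074, -0.038], 'torque': [0.017, -0.045, -0.014], 'finger_force': 0.0, 'gripper_width': 0.997}
14.0
{'camera_matrix': array([[449.96721274,   0.        , 272.70288012],
       [  0.        , 449.96721274, 215.9591691 ],
       [  0.        ,   0.        ,   1.        ]]), 'rvec': array([ 2.208749  , -0.24591916,  0.11797331]), 'tvec': array([-523.6387908 ,  118.75572504, 1070.64453943])}
{'camera_matrix': array([[517.14999316,   0.        , 280.97658637],
       [  0.        , 517.14999316, 211.86928442],
       [  0.        ,   0.        ,   1.        ]]), 'rvec': array([ 2.12373148, -2.08803025,  0.21677505]), 'tvec': array([  -1.38480529,  533.04576315, 1315.78980344])}
{'camera_matrix': array([[298.14996284,   0.        , 279.84516253],
       [  0.        , 298.14996284, 211.87501408],
       [  0.        ,   0.        ,   1.        ]]), 'tool_from_camera': array([[-1.70865913e-06, -9.51808338e-01, -3.06693476e-01,
         7.86624307e+01],
       [ 9.99998912e-01,  4.50720009e-04, -1.40435892e-03,
        -1.60158266e+00],
       [ 1.47491342e-03, -3.06693144e-01,  9.51807302e-01,
        -1.52635408e+02],
       [ 0.00000000e+00,  0.00000000e+00,  0.00000000e+00,
         1.00000000e+00]])}
```

View pics/top.png

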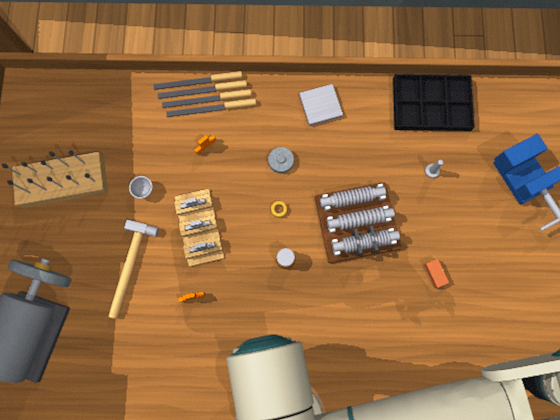

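View pics/side.png

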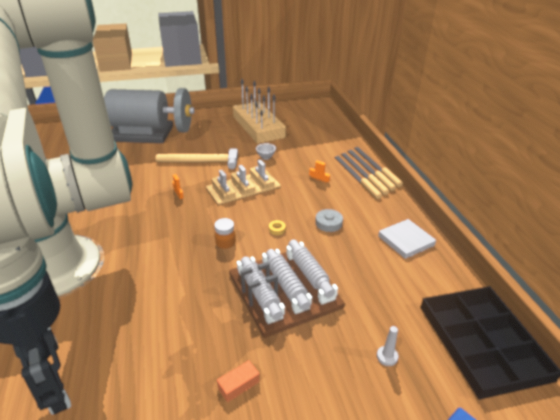

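The top view shows the rack at about (200,228), with leaves at (193,203), (198,224) and (204,246). Two orange look-alikes lie outside it at (204,145) and (192,297). The stand is at (360,222), and its front screw with guide arms is at (365,243). The side view agrees, with the rack at (243,185) and the front screw at (262,288).

```bash
cat > h.py <<'E'
from cell import status, imaging, ticket, arm
import cv2,numpy as np
def cam(n):
    """R,t: world point = R@pc + t ; K"""
    c=imaging.calibration(n);K=c["camera_matrix"]
    if n=="wrist":
        s=status.observe();T=c["tool_from_camera"];E=np.array(s["eef_rot"])
        return E@T[:3,:3],E@T[:3,3]+np.array(s["tool_pos"]),K
    R=cv2.Rodrigues(c["rvec"])[0];return R.T,-R.T@c["tvec"],K
def onz(n,uv,z,C=None):
    R,t,K=C or cam(n);d=R@np.linalg.solve(K,[uv[0],uv[1],1]);return t+d*(z-t[2])/d[2]
def proj(n,P,C=None):
    R,t,K=C or cam(n);p=K@(R.T@(np.asarray(P)-t));return p[:2]/p[2]
def find(n,th,C=None):
    R,t,K=C or cam(n);return [(round(d["p"],2),np.round(R@d["centre"]+t,1).tolist()) for d in imaging.look_for(n,th)]
E
python3 - <<'E'
from h import *
for n in("top","side"):
    imaging.capture(n)
    for th in("leaf_1_mid","rack","stand","screw_top","guide","leaf_1_comb"):print(n,th,find(n,th))
    for th in ("rack","stand"):
        m=imaging.cut_out(n,th)
        if m:
            p=m[0]["pixels"];r=cv2.minAreaRect(np.argwhere(p)[:,::-1].astype(np.float32));b=cv2.boxPoints(r)
            print(n,th,[np.round(onz(n,x,28 if th=="rack" else 10)).tolist() for x in b])
E
```

```text
top leaf_1_mid []
top rack [(0.88, [485.7, 233.6, 11.5]), (0.63, [601.9, 397.2, 21.0])]
top stand [(0.59, [503.3, -190.2, 19.8])]
top screw_top [(0.82, [495.6, -189.6, 18.3])]
top guide [(0.87, [498.0, -189.2, 15.0])]
top leaf_1_comb [(0.37, [378.1, -408.3, 31.1])]
top rack [[579.0, 308.0, 28.0], [603.0, 208.0, 28.0], [410.0, 159.0, 28.0], [388.0, 256.0, 28.0]]
top stand [[593.0, -80.0, 10.0], [638.0, -285.0, 10.0], [447.0, -317.0, 10.0], [404.0, -118.0, 10.0]]
side leaf_1_mid [(0.45, [437.8, 208.6, 44.8])]
side rack [(0.6, [483.3, 208.7, 16.2])]
side stand [(0.82, [497.5, -253.6, 18.2])]
side screw_top [(0.71, [497.0, -259.5, 20.8])]
side guide [(0.71, [493.1, -259.3, 18.1])]
side leaf_1_comb []
side rack [[390.0, 251.0, 28.0], [602.0, 306.0, 28.0], [590.0, 167.0, 28.0], [395.0, 123.0, 28.0]]
side stand [[401.0, -103.0, 10.0], [648.0, -27.0, 10.0], [632.0, -283.0, 10.0], [426.0, -328.0, 10.0]]
```

Call:
send_rows(rows=[[[0,0,-85,362,-133,56,0],[0,0,-85,362,-133,56,0],[0,0,-85,362,-133,56,0],[0,0,-85,362,-133,56,0],[0,0,-85,362,-133,56,0],[0,0,-85,362,-133,56,0],[0,0,-85,362,-133,56,0],[0,0,-85,362,-133,56,0],[0,0,-85,362,-133,56,0],[0,0,-85,362,-133,56,0]]])

```text
t: 2.0
tool_pos: [458.9, -272.4, 165.2]
eef_rot: [[-0.207, 0.978, -0.001], [0.978, 0.207, 0.0], [0.001, -0.001, -1.0]]
contact_force: [-0.7, -0.2, 0.1]
gripper_width: 1.0
finger_force: 0.0
```

Call:
send_rows(rows=[[[0,0,0,0,0,0,0],[0,0,0,0,0,0,0]]])

```text
t: 2.2
tool_pos: [458.1, -273.7, 165.8]
eef_rot: [[-0.194, 0.981, 0.0], [0.981, 0.194, -0.0], [-0.0, 0.0, -1.0]]
contact_force: [-0.1, -0.3, 0.1]
gripper_width: 1.0
finger_force: 0.0
```

Run:
```python
from h import *
s=status.observe();print(s["t"],s["tool_pos"],s["eef_rot"],s["joint_velocities"])
C=cam("wrist");a=imaging.capture("wrist");cv2.imwrite("pics/w1.png",a[:,:,::-1]);np.save("C1.npy",np.array([*C[0].ravel(),*C[1]]))
for th in("stand","screw_top","guide"):print(th,find("wrist",th,C))
```

```text
2.2 [ 458.06665144 -273.69767994  165.75925739] [[-1.94440675e-01  9.80914274e-01  1.05446980e-04]
 [ 9.80914270e-01  1.94440687e-01 -1.15309400e-04]
 [-1.33611820e-04  8.10136098e-05 -9.99999988e-01]] [-0.00741609 -0.00288403 -0.00013294  0.00019236  0.00035141 -0.0030624 ]
stand [(0.74, [497.3, -176.7, 17.0])]
screw_top [(0.75, [496.7, -178.5, 19.4])]
guide [(0.77, [493.5, -176.6, 17.7])]
```

View pics/w1.png

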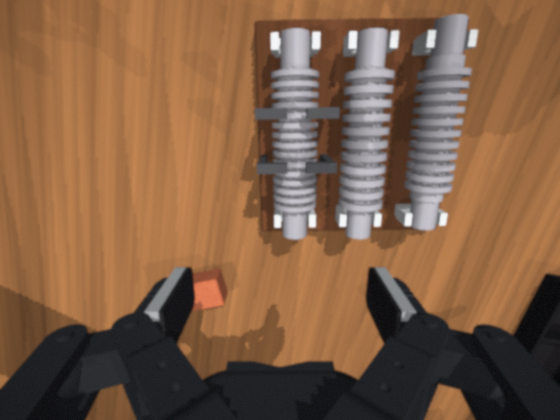

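The wrist view shows the stand with the front (left) screw along (296,50–235). Its guide arms cross at rows 113 and 165, and the gap between them is around column 297. Next I measure the arm ends, the yaw and the thread pitch.

Run:
```python
from h import *
a=cv2.imread("pics/w1.png");v=np.load("C1.npy");C=(v[:9].reshape(3,3),v[9:],imaging.calibration("wrist")["camera_matrix"])
g=cv2.cvtColor(a,cv2.COLOR_BGR2HSV)
m=((g[...,2]<95)&(g[...,1]<70)).astype(np.uint8);m[:,:250]=0;m[:,345:]=0;m[:95]=0;m[180:]=0
n,l,st,ce=cv2.connectedComponentsWithStats(m)
for i in range(1,n):
    if st[i,4]>60:
        print(st[i],ce[i],np.round(onz("wrist",ce[i],80,C),1), [np.round(onz("wrist",q,80,C),1).tolist() for q in cv2.boxPoints(cv2.minAreaRect(np.argwhere(l==i)[:,::-1].astype(np.float32)))])
c=a[55:250,240:350];cv2.imwrite("pics/c1.png",cv2.resize(c,None,fx=3,fy=3,interpolation=cv2.INTER_CUBIC))
# pitch: rectify screw top lines onto z=65 plane for 3 screws
for u0,v0,u1,v1 in((296,70,295,212),(369,70,360,212),(446,70,431,192)):
    P0=onz("wrist",(u0,v0),65,C);P1=onz("wrist",(u1,v1),65,C);L=np.linalg.norm(P1-P0);d=(P1-P0)/L
    print("yaw",np.degrees(np.arctan2(-d[1],-d[0])),L,P0,P1)
    s=np.arange(0,L,.5)
    for off in(-14,0,14):
        nrm=np.array([-d[1],d[0],0]);uv=np.array([proj("wrist",P0+d*t+nrm*off-[0,0,off**2/40],C) for t in s]).astype(np.float32)
        I=cv2.remap(cv2.cvtColor(a,cv2.COLOR_BGR2GRAY).astype(np.float32),uv[:,0],uv[:,1],cv2.INTER_LINEAR).ravel()
        I-=cv2.GaussianBlur(I[None],(0,0),16)[0];I*=np.hanning(len(I))
        f=[(abs(np.sum(I*np.exp(2j*np.pi*s/p))),p) for p in np.arange(6,14,.1)];print(off,[round(x,1) for x in max(f)], [round(f[k][0]) for k in(20,35,50)])
```

```text
[256  95  29  28 261] [270.05747126 112.29885057] [ 434.6 -193.7   80. ] [[421.6, -197.1, 80.0], [434.5, -179.5, 80.0], [449.8, -189.0, 80.0], [437.0, -207.2, 80.0]]
[306 107  34  14 313] [324.03194888 113.02236422] [ 474.8 -186.2   80. ] [[460.6, -185.9, 80.0], [484.7, -179.4, 80.0], [487.4, -187.3, 80.0], [463.1, -193.9, 80.0]]
[258 139  28  41 425] [271.84941176 163.89882353] [ 443.2 -231.8   80. ] [[429.0, -214.9, 80.0], [449.6, -210.8, 80.0], [455.9, -241.8, 80.0], [434.4, -246.0, 80.0]]
[304 154  33  26 470] [320.83829787 166.33829787] [ 482.  -226.1   80. ] [[465.6, -225.6, 80.0], [487.2, -212.4, 80.0], [497.0, -226.6, 80.0], [475.0, -240.3, 80.0]]
yaw 101.71595174212914 115.4778648665029 [ 448.02345521 -159.16297919   65.        ] [ 471.47238044 -272.23501454   65.        ]
-14 [np.float64(1076.6), np.float64(8.0)] [1077, 432, 126]
0 [np.float64(1999.5), np.float64(8.0)] [1999, 187, 22]
14 [np.float64(1177.4), np.float64(8.0)] [1177, 501, 276]
yaw 102.45115340453232 115.48512887167236 [ 503.46445295 -148.17777905   65.        ] [ 528.36387937 -260.94671783   65.        ]
-14 [np.float64(1308.3), np.float64(10.7)] [69, 372, 1215]
0 [np.float64(1556.0), np.float64(11.0)] [58, 283, 1556]
14 [np.float64(2316.5), np.float64(11.1)] [41, 52, 2299]
yaw 103.21685012394815 97.15625725476437 [ 561.92770809 -136.59374224   65.        ] [ 584.14124078 -231.1764959    65.        ]
-14 [np.float64(690.7), np.float64(9.2)] [90, 652, 66]
0 [np.float64(1196.9), np.float64(9.5)] [64, 1197, 272]
14 [np.float64(1688.8), np.float64(9.7)] [35, 1658, 550]
```

View pics/c1.png

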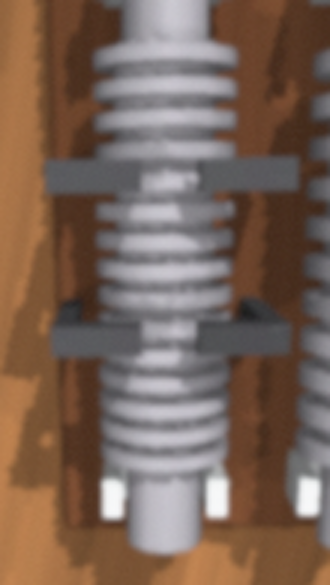

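The front screw's pitch comes out at 8.0 mm, with a sharp spectral peak (middle 11, rear 9.5). The crop shows the arm ends at crop columns 139/198 and 138/194, on rows 175 and 337. Next I move to view the rack.

Call:
send_rows(rows=[[[0,0,-3,420,138,0,0],[0,0,-3,420,138,0,0],[0,0,-3,420,138,0,0],[0,0,-3,420,138,0,0],[0,0,-3,420,138,0,0],[0,0,-3,420,138,0,0],[0,0,-3,420,138,0,0],[0,0,-3,420,138,0,0],[0,0,-3,420,138,0,0],[0,0,-3,420,138,0,0]]])

```text
t: 3.4
tool_pos: [509.8, 169.7, 165.5]
eef_rot: [[-0.253, 0.967, -0.0], [0.967, 0.253, 0.001], [0.001, 0.0, -1.0]]
contact_force: [0.7, 0.7, -0.0]
gripper_width: 1.0
finger_force: 0.0
```

Call:
send_rows(rows=[[[0,0,0,0,0,0,80],[0,0,0,0,0,0,80]]])

```text
t: 3.6
tool_pos: [510.2, 164.5, 165.7]
eef_rot: [[-0.248, 0.969, -0.0], [0.969, 0.248, -0.0], [-0.0, -0.0, -1.0]]
contact_force: [0.3, -0.5, -0.2]
gripper_width: 0.696
finger_force: 0.0
```

Run:
```python
from h import *
v=np.load("C1.npy");C1=(v[:9].reshape(3,3),v[9:],imaging.calibration("wrist")["camera_matrix"])
A,B=[onz("wrist",p,80,C1) for p in((296.2,113.3),(295.3,166.3))]
print(A,B,np.linalg.norm(A-B),(A+B)/2,np.degrees(np.arctan2(*(A-B)[1::-1])))
s=status.observe();print(s["t"],s["tool_pos"],np.round(s["eef_rot"],4).tolist())
C=cam("wrist");a=imaging.capture("wrist");cv2.imwrite("pics/w2.png",a[:,:,::-1]);np.save("C2.npy",np.array([*C[0].ravel(),*C[1]]))
for th in("rack","leaf_1_mid"):
    print(th,find("wrist",th,C))
    for m in imaging.cut_out("wrist",th):
        p=m["pixels"];r=cv2.minAreaRect(np.argwhere(p)[:,::-1].astype(np.float32));b=cv2.boxPoints(r)
        print(r,m["p"],[np.round(onz("wrist",x,28 if th=="rack" else 70,C),1).tolist() for x in b])
```

```text
[ 454.15767251 -190.54644604   80.        ] [ 461.94327841 -230.06268578   80.        ] 40.275909206482076 [ 458.05047546 -210.30456591   80.        ] 101.14582672469803
3.6 [510.18670783 164.48558238 165.65848613] [[-0.2478, 0.9688, -0.0], [0.9688, 0.2478, -0.0004], [-0.0004, -0.0001, -1.0]]
rack [(0.75, [491.6, 240.3, 10.9]), (0.61, [423.3, -132.7, 18.4])]
((285.5, 123.0), (110.0, 209.0), 90.0) 0.91 [[395.4, 259.9, 28.0], [574.7, 305.7, 28.0], [609.9, 212.9, 28.0], [410.2, 161.8, 28.0]]
leaf_1_mid [(0.77, [438.4, 223.4, 39.1]), (0.56, [402.8, 21.1, 32.9])]
((214.4569549560547, 124.44718170166016), (78.4135513305664, 25.409156799316406), 86.36705780029297) 0.95 [[424.7, 248.2, 70.0], [443.4, 254.2, 70.0], [459.0, 196.2, 70.0], [438.8, 189.6, 70.0]]
```

View pics/w2.png

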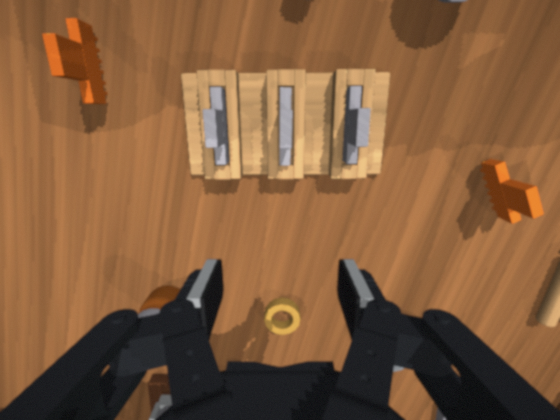

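The wrist view shows three grey steel leaves standing in the wooden rack, with tabs at about (210,127), (286,118) and (362,127). The two orange ones at (75,60) and (510,190) lie flat outside it and are the look-alikes. The steel ones in the rack fit the description, so I confirm them in a crop.

Run:
```python
import cv2
a=cv2.imread("pics/w2.png")[60:190,178:398]
cv2.imwrite("pics/c2.png",cv2.resize(a,None,fx=3.5,fy=3.5,interpolation=cv2.INTER_CUBIC))
```

```text
(no output)
```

View pics/c2.png

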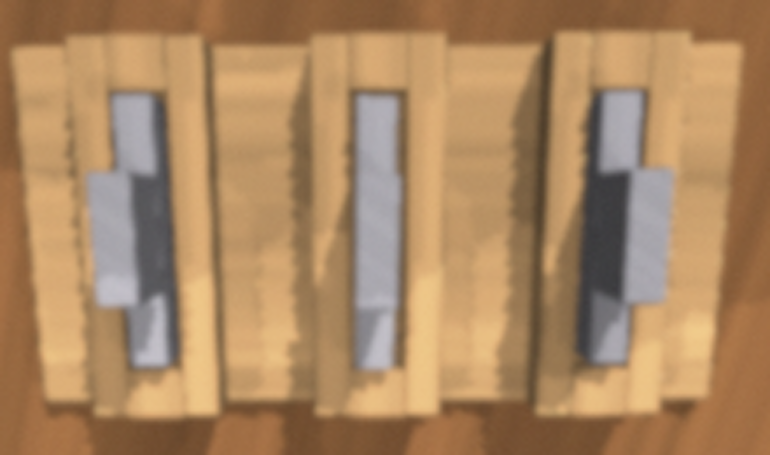

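The crop confirms three steel leaves upright in the wooden slots. Their tab-top centres are at crop (113,239), (378,239) and (648,236).

Run:
```python
from h import *
v=np.load("C2.npy");C=(v[:9].reshape(3,3),v[9:],imaging.calibration("wrist")["camera_matrix"])
f=lambda c,z:onz("wrist",(178+c[0]/3.5,60+c[1]/3.5),z,C)
T=[f(c,70) for c in((113,239),(378.5,239),(648,236))];B=[f(c,37) for c in((142.5,230),(376.5,231),(613,227))]
for t,b in zip(T,B):print(np.round(t,1),np.round(b,1))
d=T[2]-T[0];print("tabs",np.linalg.norm(d)/2,np.degrees(np.arctan2(d[1],d[0])));d=B[2]-B[0];print(np.linalg.norm(d)/2,np.degrees(np.arctan2(d[1],d[0])))
for a,b in(((109,172),(117,305)),((379.5,170),(377.5,306)),((652,170),(645,303))):
    d=f(a,70)-f(b,70);print(np.linalg.norm(d),np.degrees(np.arctan2(d[1],d[0]))-90)
for a,b in(((133,95),(152,365)),((377,95),(376,368)),((622,92),(605,362))):
    d=f(a,37)-f(b,37);print("blade",np.linalg.norm(d),np.degrees(np.arctan2(d[1],d[0]))-90)
s=status.observe();E=np.array(s["eef_rot"])
for t,b in zip(T,B):print("shift to leaf (tool xyz)",np.round(E.T@((t+b)/2-s["tool_pos"]),1))
```

```text
[438.5 219.4  70. ] [438.6 220.5  37. ]
[497.5 234.5  70. ] [497.4 235.3  37. ]
[557.1 250.4  70. ] [556.5 251.4  37. ]
tabs 61.29057673374755 14.655846549435246
60.91208267654024 14.697043841735013
29.383951519472753 13.842851686285101
30.033411424307833 13.839539281841795
29.35298231071935 16.10547667538914
blade 67.3312965610005 14.955118156949183
blade 68.1247355752095 14.462453303841457
blade 67.19578267439812 14.895003723314929
shift to leaf (tool xyz) [ 71.5 -55.8 112.3]
shift to leaf (tool xyz) [ 71.4   5.  112.3]
shift to leaf (tool xyz) [ 72.2  66.4 112.3]
```

Call:
send_rows(rows=[[[0,0,-0.35,71.5,5,65,130],[0,0,-0.35,71.5,5,65,130],[0,0,-0.35,71.5,5,65,130],[0,0,-0.35,71.5,5,65,130],[0,0,-0.35,71.5,5,95,130],[0,0,-0.35,71.5,5,116.5,130],[0,0,-0.35,71.5,5,116.5,130],[0,0,-0.35,71.5,5,116.5,200],[0,0,-0.35,71.5,5,116.5,255],[0,0,-0.35,71.5,5,116.5,255]]], squeeze=40)

```text
t: 4.85
tool_pos: [498.4, 236.0, 51.6]
eef_rot: [[-0.255, 0.967, 0.003], [0.967, 0.255, 0.001], [-0.0, 0.004, -1.0]]
contact_force: [-1.1, -1.8, 6.0]
gripper_width: 0.1
finger_force: 41.3
```

Call:
send_rows(rows=[[[0,0,0,0,0,0,255],[0,0,0,0,0,0,255]]])

```text
t: 5.05
tool_pos: [498.4, 236.0, 51.5]
eef_rot: [[-0.255, 0.967, 0.004], [0.967, 0.255, 0.001], [-0.0, 0.004, -1.0]]
contact_force: [-1.1, -2.2, 6.8]
gripper_width: 0.1
finger_force: 41.4
```

Call:
send_rows(rows=[[[0,0,0,0,0,-20,255],[0,0,0,0,0,-50,255],[0,0,0,0,0,-90,255],[0,0,0,0,0,-118,255],[0,0,0,0,0,-118,255]]])

```text
t: 5.55
tool_pos: [499.3, 236.7, 173.1]
eef_rot: [[-0.255, 0.967, 0.009], [0.967, 0.255, 0.004], [0.001, 0.01, -1.0]]
contact_force: [-0.7, 0.5, -0.9]
gripper_width: 0.101
finger_force: 40.4
```

Run:
```python
from h import *
s=status.observe();print(s["t"],s["tool_pos"],np.round(s["eef_rot"],4).tolist(),s["contact_force"])
P=np.array(s["tool_pos"])
for n in("side","top"):
    R,t,K=cam(n);d=P-t;print(n,t,d/np.linalg.norm(d),np.linalg.norm(d),"px of TCP",proj(n,P))
G=np.array([458.05,-210.3,0]);E=np.array(s["eef_rot"]);print("yaw",np.degrees(np.arctan2(E[1,0],E[0,0]))-90,"shift",E.T@(G-P))
a=imaging.capture("side");cv2.imwrite("pics/s2.png",cv2.resize(a[60:200,160:320,::-1],None,fx=3.7,fy=3.7,interpolation=cv2.INTER_CUBIC))
```

```text
5.55 [499.2979071  236.74534911 173.10649031] [[-0.2552, 0.9668, 0.0093], [0.9669, 0.2552, 0.0036], [0.0011, 0.0099, -1.0]] [-0.65251295  0.49229094 -0.85228343]
side [ 342.47790781 -877.1861221   740.15783798] [ 0.12448451  0.88424442 -0.45012822] 1259.7551609874872 px of TCP [240.4328483  133.77952904]
top [ 243.51489209   -4.97194814 1398.61298693] [ 0.20060837  0.18957675 -0.96115396] 1275.036617435522 px of TCP [186.00528032 213.82682081]
yaw 14.784467172758212 shift [-421.90753599 -155.665561    171.1112363 ]
```

Call:
send_rows(rows=[[[0,0,3.2,-420,-151,0,255],[0,0,3.2,-420,-151,0,255],[0,0,3.2,-420,-151,0,255],[0,0,3.2,-420,-151,0,255],[0,0,3.2,-420,-151,0,255],[0,0,3.2,-420,-151,0,255],[0,0,3.2,-420,-151,0,255],[0,0,3.2,-420,-151,0,255],[0,0,3.2,-420,-151,0,255],[0,0,3.2,-420,-151,15,255]]])

```text
t: 6.6
tool_pos: [457.5, -213.7, 152.2]
eef_rot: [[-0.195, 0.981, 0.001], [0.981, 0.195, -0.002], [-0.002, 0.0, -1.0]]
contact_force: [-0.1, 0.8, -1.8]
gripper_width: 0.1
finger_force: 40.4
```

Call:
send_rows(rows=[[[0,0,0,0,0,5,255],[0,0,0,0,0,5,255],[0,0,0,0,0,5,255]]])

```text
t: 6.9
tool_pos: [458.4, -207.8, 147.0]
eef_rot: [[-0.202, 0.979, -0.001], [0.979, 0.202, 0.0], [0.0, -0.0, -1.0]]
contact_force: [0.2, 0.5, -1.1]
gripper_width: 0.106
finger_force: 40.4
```

Run:
```python
from h import *
s=status.observe();print(s["t"],s["tool_pos"],np.round(s["eef_rot"],4).tolist(),s["contact_force"])
C=cam("wrist");a=imaging.capture("wrist");cv2.imwrite("pics/w3f.png",a[:,:,::-1]);np.save("C3.npy",np.array([*C[0].ravel(),*C[1]]))
g=proj("wrist",[458,-210,80],C);print(g);u,v=g.astype(int);u0,v0=u-90,max(v-80,0)
print(u0,v0);cv2.imwrite("pics/w3.png",cv2.resize(a[v0:v0+140,u0:u0+180,::-1],None,fx=4,fy=4,interpolation=cv2.INTER_CUBIC))
```

```text
6.9 [ 458.4056441  -207.77479634  147.02213454] [[-0.2023, 0.9793, -0.0006], [0.9793, 0.2023, 0.0003], [0.0004, -0.0005, -1.0]] [ 0.23351076  0.45873764 -1.09250447]
[278.88623534 226.27901694]
188 146
```

View pics/w3.png

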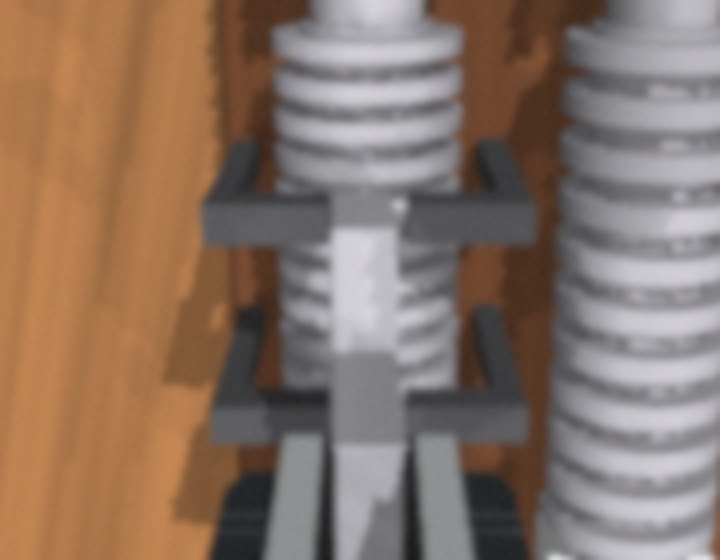

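The leaf hangs above the gap. The blade's far end is at crop columns 331–398 and the arms are centred at about column 370, so I shift 0.8 mm in x and descend.

Call:
send_rows(rows=[[[0,0,0,-1.5,0.8,8,255],[0,0,0,-1.5,0.8,16,255],[0,0,0,-1.5,0.8,22,255],[0,0,0,-1.5,0.8,28,255],[0,0,0,-1.5,0.8,34,255],[0,0,0,-1.5,0.8,34,255]]])

```text
t: 7.55
tool_pos: [458.9, -209.8, 112.0]
eef_rot: [[-0.201, 0.98, -0.002], [0.98, 0.201, 0.001], [0.001, -0.001, -1.0]]
contact_force: [-0.4, 0.1, -1.3]
gripper_width: 0.101
finger_force: 40.4
```

Call:
send_rows(rows=[[[0,0,0,0,0,2,255],[0,0,0,0,0,4,255],[0,0,0,0,0,6,255],[0,0,0,0,0,7,255],[0,0,0,0,0,8,255]]])

```text
t: 8.05
tool_pos: [460.0, -210.3, 106.5]
eef_rot: [[-0.201, 0.98, 0.002], [0.98, 0.201, -0.001], [-0.001, 0.002, -1.0]]
contact_force: [-2.5, 1.9, 8.8]
gripper_width: 0.097
finger_force: 41.8
```

Call:
send_rows(rows=[[[0,0,0,0.5,0,0,255],[0,0,0,1,0,0,255],[0,0,0,1.5,0,0,255],[0,0,0,2,0,0,255],[0,0,0,2.5,0,0,255],[0,0,0,3,0,0,255]]])

```text
t: 8.65
tool_pos: [459.5, -208.1, 106.5]
eef_rot: [[-0.2, 0.98, 0.003], [0.98, 0.2, -0.003], [-0.003, 0.002, -1.0]]
contact_force: [-0.1, -3.1, 4.9]
gripper_width: 0.101
finger_force: 41.2
```

Call:
send_rows(rows=[[[0,0,0,0.5,0,0,255],[0,0,0,1,0,0,255],[0,0,0,1.5,0,0,255],[0,0,0,2,0,0,255],[0,0,0,2.5,0,0,255]]])

```text
t: 9.15
tool_pos: [459.1, -206.3, 106.4]
eef_rot: [[-0.2, 0.98, 0.003], [0.98, 0.2, -0.004], [-0.005, 0.002, -1.0]]
contact_force: [-0.8, -4.9, 3.5]
gripper_width: 0.102
finger_force: 41.0
```

Call:
send_rows(rows=[[[0,0,0,-1,0,1,255],[0,0,0,-2,0,1,255],[0,0,0,-3,0,1,255],[0,0,0,-4,0,1,255],[0,0,0,-5,0,1,255],[0,0,0,-5.5,0,1,255],[0,0,0,-6,0,1,255],[0,0,0,-6.5,0,1,255],[0,0,0,-7,0,1,255],[0,0,0,-7.5,0,1,255]]])

```text
t: 10.15
tool_pos: [460.7, -210.8, 106.4]
eef_rot: [[-0.202, 0.979, 0.003], [0.979, 0.202, 0.002], [0.001, 0.003, -1.0]]
contact_force: [-2.1, 6.6, 15.1]
gripper_width: 0.102
finger_force: 42.5
```

Call:
send_rows(rows=[[[0,0,0,-0.5,0,0,255],[0,0,0,-1,0,0,255],[0,0,0,-1.5,0,0,255],[0,0,0,-2,0,0,255],[0,0,0,-2.5,0,0,255],[0,0,0,-2.5,0,0,255]]])

```text
t: 10.75
tool_pos: [461.2, -213.0, 106.2]
eef_rot: [[-0.202, 0.979, 0.002], [0.979, 0.202, 0.002], [0.002, 0.003, -1.0]]
contact_force: [-2.7, 7.6, 14.6]
gripper_width: 0.098
finger_force: 42.7
```

Call:
send_rows(rows=[[[0,0,0,-0.5,0,-0.5,255],[0,0,0,-1,0,-0.5,255],[0,0,0,-1.5,0,-0.5,255],[0,0,0,-2,0,-0.5,255],[0,0,0,-2.5,0,-0.5,255],[0,0,0,-2.5,0,-0.5,255]]])

```text
t: 11.35
tool_pos: [461.5, -215.3, 106.4]
eef_rot: [[-0.202, 0.979, 0.002], [0.979, 0.202, 0.003], [0.002, 0.002, -1.0]]
contact_force: [-2.6, 8.1, 13.3]
gripper_width: 0.099
finger_force: 42.6
```

No drop anywhere over 9 mm of sliding: the leaf stayed at crest height. The middle-slot leaf doesn't fit, so I return it.

Call:
send_rows(rows=[[[0,0,0,0,0,-30,255],[0,0,0,0,0,-62,255],[0,0,-3.1,436,128.3,-62,255],[0,0,-3.1,436,128.3,-62,255],[0,0,-3.1,436,128.3,-62,255],[0,0,-3.1,436,128.3,-62,255],[0,0,-3.1,436,128.3,-62,255],[0,0,-3.1,436,128.3,-62,255],[0,0,-3.1,436,128.3,-62,255],[0,0,-3.1,436,128.3,-62,255]]])

```text
t: 12.35
tool_pos: [493.6, 184.0, 165.9]
eef_rot: [[-0.254, 0.967, -0.002], [0.967, 0.254, 0.0], [0.0, -0.001, -1.0]]
contact_force: [1.6, -0.5, -1.3]
gripper_width: 0.098
finger_force: 40.9
```

Call:
send_rows(rows=[[[0,0,-0.3,45,14,0,255],[0,0,0,0,0,0,255],[0,0,0,0,0,0,255]]])

```text
t: 12.65
tool_pos: [492.9, 181.8, 164.7]
eef_rot: [[-0.257, 0.966, -0.004], [0.966, 0.257, -0.002], [-0.001, -0.005, -1.0]]
contact_force: [-0.6, -0.2, -0.6]
gripper_width: 0.097
finger_force: 40.9
```

Call:
send_rows(rows=[[[0,0,0.2,51,19.2,0,255],[0,0,0.2,51,19.2,0,255],[0,0,0.2,51,19.2,20,255],[0,0,0.2,51,19.2,40,255],[0,0,0.2,51,19.2,60,255],[0,0,0.2,51,19.2,75,255],[0,0,0.2,51,19.2,75,255]]])

```text
t: 13.35
tool_pos: [498.5, 235.1, 88.8]
eef_rot: [[-0.25, 0.968, -0.005], [0.968, 0.25, -0.002], [-0.001, -0.005, -1.0]]
contact_force: [0.2, 0.0, -1.2]
gripper_width: 0.099
finger_force: 40.9
```

Call:
send_rows(rows=[[[0,0,0,0.8,0,10,255],[0,0,0,0.8,0,20,255],[0,0,0,0.8,0,28,255],[0,0,0,0.8,0,33,255],[0,0,0,0.8,0,37,255],[0,0,0,0.8,0,37,255]]])

```text
t: 13.95
tool_pos: [502.9, 235.6, 58.8]
eef_rot: [[-0.249, 0.968, 0.008], [0.968, 0.249, -0.001], [-0.003, 0.007, -1.0]]
contact_force: [-0.3, -8.3, 18.0]
gripper_width: 0.104
finger_force: 46.6
```

Call:
send_rows(rows=[[[0,0,0,0,0,-15,255],[0,0,0,0,0,-36,255],[0,0,0,0,0,-36,255],[0,0,0,0,0,-36,255]]])

```text
t: 14.35
tool_pos: [499.9, 236.8, 90.5]
eef_rot: [[-0.25, 0.968, 0.0], [0.968, 0.25, 0.0], [0.0, 0.0, -1.0]]
contact_force: [-0.1, 0.0, -1.8]
gripper_width: 0.099
finger_force: 42.8
```

Run:
```python
from h import *
s=status.observe();print(s["t"],s["tool_pos"],np.round(s["eef_rot"],4).tolist(),s["contact_force"])
C=cam("wrist");a=imaging.capture("wrist")[:,:,::-1];cv2.imwrite("pics/w4f.png",a);np.save("C4.npy",np.array([*C[0].ravel(),*C[1]]))
b=cv2.imread("pics/w3f.png")
z=lambda i:cv2.resize(i[150:290,230:330],None,fx=4,fy=4,interpolation=cv2.INTER_CUBIC)
cv2.imwrite("pics/cmp.png",np.hstack([z(b),z(a)]))
```

```text
14.35 [499.85923821 236.83349364  90.49276867] [[-0.2503, 0.9682, 0.0004], [0.9682, 0.2503, 0.0002], [0.0001, 0.0005, -1.0]] [-0.12493287  0.01115666 -1.81549384]
```

View pics/cmp.png

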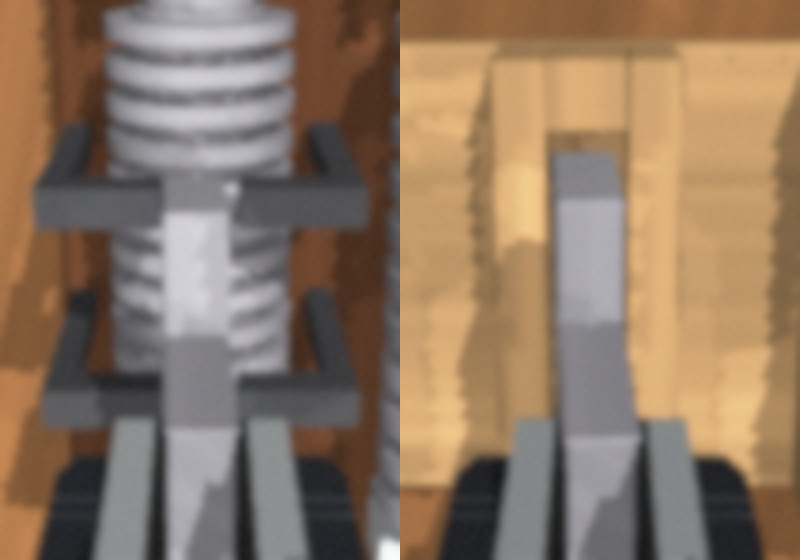

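The right panel shows that the held leaf has pitched (blade end edges at rows 153/197, against 178/210 before). Its far end apparently caught the slot's end wall. I fit its pose in the hand.

```bash
cat > fit.py <<'E'
from h import *
from scipy.optimize import least_squares
W=np.array([[15,30],[15,-3],[34,-3],[34,-25.]])
c=imaging.calibration("wrist");T=c["tool_from_camera"];CT=(T[:3,:3],T[:3,3],c["camera_matrix"])
def model(p,W=W):
    ph=np.radians(p[2]);o=[]
    for y,z in W:
        # leaf rotates about x (+y end up), tool x=+y, tool z=down
        Y=p[0]+y*np.cos(ph)-z*np.sin(ph);Z=p[1]+y*np.sin(ph)+z*np.cos(ph)
        o.append(proj("wrist",[Y,0,-Z],CT)[1])
    return np.array(o)
def fit(rows):
    r=least_squares(lambda p:model(p)-rows,[0,-11,0]);return np.round(r.x,2),np.round(r.fun,2)
def toolpt(uv,z,s):  # tool coordinates of world-height-z point
    E=np.array(s["eef_rot"]);return E.T@(onz("wrist",uv,z,s["C"])-s["tool_pos"])
E
python3 - <<'E'
from fit import *
print(fit(150+np.array([429,338,210,178])/4));print(fit(150+np.array([437,325,197,153])/4))
v=np.load("C4.npy");C=(v[:9].reshape(3,3),v[9:],c["camera_matrix"]);s=status.observe();E=np.array(s["eef_rot"])
print("slot end",E.T@(onz("wrist",(230+188/4,150+130/4),28,C)-s["tool_pos"]),"rack end",E.T@(onz("wrist",(230+188/4,150+50/4),28,C)-s["tool_pos"]))
print("slot edges",[E.T@(onz("wrist",(230+u/4,150+w/4),28,C)-s["tool_pos"]) for u,w in((147,130),(228,130),(147,250),(230,250))])
E
```

```text
(array([ 0.16, -4.13, -2.96]), array([ 0.07, -0.11, -0.09,  0.13]))
(array([ 2.92, -2.99,  2.01]), array([ 0.12, -0.21, -0.15,  0.23]))
slot end [33.93082407 -1.41407659 61.64596066] rack end [48.57734133 -1.37150993 61.64441608]
slot edges [array([33.93065076, -8.94228122, 61.65547004]), array([33.93099316,  5.9304617 , 61.63668327]), array([10.78135032, -9.25204833, 61.6582176 ]), array([10.78188446,  6.47880966, 61.63834687])]
```

Call:
send_rows(rows=[[[0,-5,0,-2.6,-1.4,0,255],[0,-5,0,-2.6,-1.4,8,255],[0,-5,0,-2.6,-1.4,16,255],[0,-5,0,-2.6,-1.4,24,255],[0,-5,0,-2.6,-1.4,30,255],[0,-5,0,-2.6,-1.4,33,255],[0,-5,0,-2.6,-1.4,33,255]]])

```text
t: 15.1
tool_pos: [498.9, 233.5, 57.0]
eef_rot: [[-0.249, 0.968, 0.021], [0.965, 0.25, -0.085], [-0.087, -0.001, -0.996]]
contact_force: [0.2, -0.4, -1.8]
gripper_width: 0.1
finger_force: 42.7
```

Call:
send_rows(rows=[[[0,0,0,0,0,3,255],[0,0,0,0,0,5,255],[0,0,0,0,0,6,255]]])

```text
t: 15.4
tool_pos: [499.3, 233.3, 51.6]
eef_rot: [[-0.249, 0.968, 0.022], [0.965, 0.25, -0.084], [-0.087, 0.0, -0.996]]
contact_force: [0.7, -0.5, -0.4]
gripper_width: 0.1
finger_force: 42.7
```

Call:
send_rows(rows=[[[0,0,0,0,0,6,225],[0,0,0,0,0,6,170],[0,0,0,0,0,6,130],[0,0,0,0,0,6,130],[0,0,0,0,0,-20,130],[0,5,0,0,0,-55,130],[0,5,0,0,0,-55,130],[0,5,0,0,0,-55,130]]])

```text
t: 16.2
tool_pos: [498.7, 237.7, 107.5]
eef_rot: [[-0.249, 0.968, 0.002], [0.968, 0.249, 0.0], [-0.0, 0.002, -1.0]]
contact_force: [0.2, 1.3, -0.0]
gripper_width: 0.49
finger_force: 0.0
```

Run:
```python
from h import *
s=status.observe();E=np.array(s["eef_rot"]);P=np.array(s["tool_pos"]);print(s["t"],P,np.round(E,4).tolist(),"yaw",np.degrees(np.arctan2(E[1,0],E[0,0]))-90)
for n,p in(("L",[438.6,220.,50]),("R",[556.8,250.9,50])):print(n,np.round(E.T@(np.array(p)-P),1))
a=imaging.capture("wrist")[:,:,::-1];cv2.imwrite("pics/w5f.png",a)
C=cam("wrist");print(find("wrist","leaf_1_mid",C));print([proj("wrist",[x,y,70],C).round() for x,y in((438.6,220),(497.5,234.9),(556.8,250.9))])
```

```text
16.2 [498.73188083 237.72994005 107.4537442 ] [[-0.2493, 0.9684, 0.0022], [0.9684, 0.2493, 0.0003], [-0.0003, 0.0023, -1.0]] yaw 14.435182670452164
L [ -2.2 -62.8  57.3]
R [-1.7 59.4 57.6]
[(0.95, [436.9, 228.5, 45.4]), (0.42, [493.4, 247.6, 9.4])]
[array([190., 242.]), array([278., 243.]), array([368., 242.])]
```

View pics/w5f.png

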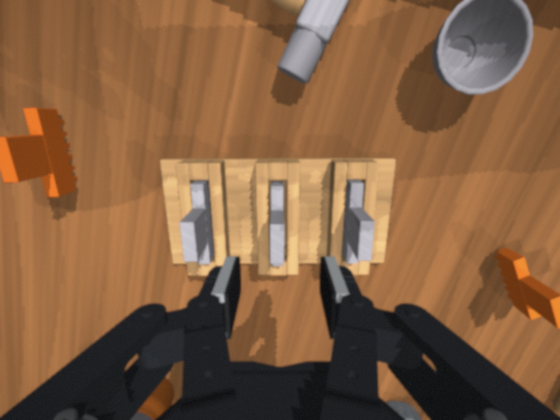

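The middle leaf is back upright in its slot at (277,225), and the outer two are undisturbed. Next is the left leaf.

Call:
send_rows(rows=[[[0,0,-0.3,-2.2,-40,0,130],[0,0,-0.3,-2.2,-62.8,0,130],[0,0,-0.3,-2.2,-62.8,0,130],[0,0,-0.3,-2.2,-62.8,30,130],[0,0,-0.3,-2.2,-62.8,56,130],[0,0,-0.3,-2.2,-62.8,56,130],[0,0,-0.3,-2.2,-62.8,56,190],[0,0,-0.3,-2.2,-62.8,56,255],[0,0,-0.3,-2.2,-62.8,56,255],[0,0,-0.3,-2.2,-62.8,56,255]]], squeeze=80)

```text
t: 17.3
tool_pos: [438.8, 220.6, 52.1]
eef_rot: [[-0.255, 0.967, 0.003], [0.967, 0.255, 0.001], [0.0, 0.003, -1.0]]
contact_force: [-0.2, 0.5, 5.1]
gripper_width: 0.086
finger_force: 79.3
```

Call:
send_rows(rows=[[[0,0,0,0,0,0,255],[0,0,0,0,0,0,255]]])

```text
t: 17.5
tool_pos: [438.8, 220.5, 52.1]
eef_rot: [[-0.255, 0.967, 0.003], [0.967, 0.255, 0.001], [0.0, 0.003, -1.0]]
contact_force: [-0.1, -0.2, 6.9]
gripper_width: 0.079
finger_force: 79.4
```

Call:
send_rows(rows=[[[0,0,0,0,0,-20,255],[0,0,0,0,0,-50,255],[0,0,0,0,0,-90,255],[0,0,0,0,0,-115,255],[0,0,0,0,0,-115,255]]])

```text
t: 18.0
tool_pos: [439.5, 220.8, 169.7]
eef_rot: [[-0.255, 0.967, 0.007], [0.967, 0.255, 0.003], [0.001, 0.008, -1.0]]
contact_force: [0.1, 0.1, -1.6]
gripper_width: 0.085
finger_force: 78.6
```

Call:
send_rows(rows=[[[0,0,3.1,-419.6,-89.1,0,255],[0,0,3.1,-419.6,-89.1,0,255],[0,0,3.1,-419.6,-89.1,0,255],[0,0,3.1,-419.6,-89.1,0,255],[0,0,3.1,-419.6,-89.1,0,255],[0,0,3.1,-419.6,-89.1,0,255],[0,0,3.1,-419.6,-89.1,0,255],[0,0,3.1,-419.6,-89.1,0,255],[0,0,3.1,-419.6,-89.1,0,255],[0,0,3.1,-419.6,-89.1,15,255]]])

```text
t: 19.0
tool_pos: [458.5, -212.0, 150.2]
eef_rot: [[-0.198, 0.98, 0.001], [0.98, 0.198, -0.002], [-0.002, 0.001, -1.0]]
contact_force: [-0.2, -0.2, -1.5]
gripper_width: 0.082
finger_force: 78.6
```

Call:
send_rows(rows=[[[0,0,0,0,0,10,255],[0,0,0,0,0,10,255],[0,0,0,0,0,10,255]]])

```text
t: 19.3
tool_pos: [458.5, -207.5, 139.9]
eef_rot: [[-0.204, 0.979, -0.001], [0.979, 0.204, 0.001], [0.001, -0.001, -1.0]]
contact_force: [0.2, -0.5, -1.5]
gripper_width: 0.086
finger_force: 78.6
```

Call:
send_rows(rows=[[[0,0,0,-1,0.6,8,255],[0,0,0,-1,0.6,15,255],[0,0,0,-1,0.6,22,255],[0,0,0,-1,0.6,27,255],[0,0,0,-1,0.6,31,255],[0,0,0,-1,0.6,34,255],[0,0,0,-1,0.6,36,255],[0,0,0,-1,0.6,36,255]]])

```text
t: 20.1
tool_pos: [459.5, -209.3, 104.3]
eef_rot: [[-0.202, 0.979, -0.0], [0.979, 0.202, -0.0], [-0.0, -0.0, -1.0]]
contact_force: [0.4, -0.3, -1.4]
gripper_width: 0.082
finger_force: 78.6
```

Call:
send_rows(rows=[[[0,0,0,0,0,1,255],[0,0,0,0,0,2,255],[0,0,0,0,0,3,255],[0,0,0,0,0,4,255],[0,0,0,0,0,4,255]]])

```text
t: 20.6
tool_pos: [460.1, -209.3, 102.2]
eef_rot: [[-0.203, 0.979, 0.002], [0.979, 0.203, -0.001], [-0.001, 0.002, -1.0]]
contact_force: [-2.0, 1.6, 7.2]
gripper_width: 0.079
finger_force: 79.8
```

The leaf dropped to exactly home height: TCP 102.2 mm, against 102.1 predicted and 107.1 for resting on the crests. It fits, so I release gently and back off.

Call:
send_rows(rows=[[[0,0,0,0,0,-2,255],[0,0,0,0,0,-2,235],[0,0,0,0,0,-2,215],[0,0,0,0,0,-2,180],[0,0,0,0,0,-2,130],[0,0,0,0,0,-2,130],[0,0,0,0,0,-20,130],[0,0,0,0,0,-50,130],[0,0,0,0,0,-70,130],[0,0,0,-60,0,-85,130]]])

```text
t: 21.6
tool_pos: [470.3, -254.2, 185.4]
eef_rot: [[-0.207, 0.978, 0.003], [0.978, 0.207, -0.0], [-0.001, 0.003, -1.0]]
contact_force: [2.0, -0.4, 0.1]
gripper_width: 0.491
finger_force: 0.0
```

Call:
send_rows(rows=[[[0,0,0,-20,0,0,130],[0,0,0,-20,0,0,130],[0,0,0,-20,0,0,130]]])

```text
t: 21.9
tool_pos: [473.1, -276.0, 182.1]
eef_rot: [[-0.202, 0.979, -0.001], [0.979, 0.202, 0.001], [0.001, -0.001, -1.0]]
contact_force: [0.6, 0.6, -0.6]
gripper_width: 0.492
finger_force: 0.0
```

Run:
```python
from h import *
s=status.observe();print(s["t"],s["tool_pos"],s["contact_force"])
C=cam("wrist");a=imaging.capture("wrist")[:,:,::-1];u,v=proj("wrist",[459,-210,90],C).astype(int)
v0=max(v-60,0);p=cv2.resize(a[v0:v0+120,u-60:u+60],(400,400),interpolation=cv2.INTER_CUBIC)
b=imaging.capture("top")[:,:,::-1];q=cv2.resize(b[180:280,165:265],(400,400),interpolation=cv2.INTER_CUBIC)
cv2.imwrite("pics/end.png",np.hstack([p,q]))
for z in(115,120):
  print(z,proj("wrist",[459,-210,z],C)-[u-60,v0])
```

```text
21.9 [ 473.13870621 -276.02680065  182.11560969] [ 0.64718567  0.6397039  -0.61342855]
115 [60.27491083 61.95876467]
120 [60.25258788 62.3742429 ]
```

View pics/end.png

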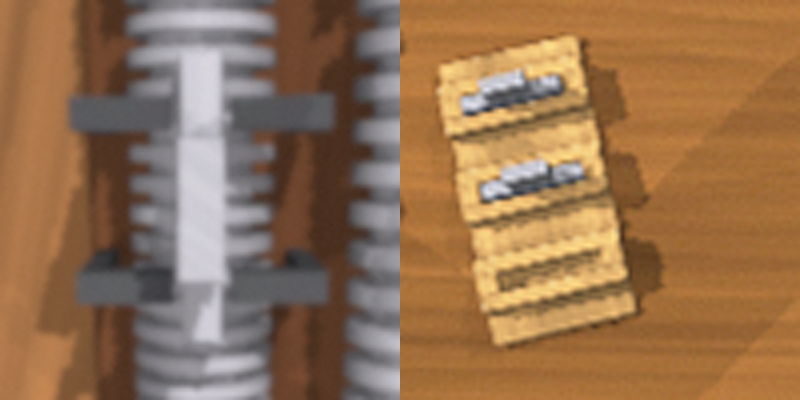

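The left panel shows the leaf standing between the four arms in the thread (blade from (200,50) to (207,340)). The right panel shows the other two leaves upright in the rack, with the front slot empty. I hand in now.

```bash
python3 -c "
from cell import ticket;print(ticket.job_done())"
```

```text
the job is handed in; nothing more can be done
None
```

The job is handed in: the leaf from the rack's nearest slot dropped about 5 mm fully home in the front screw and stands between the guide arms, and the other two are upright in the rack. I tried the middle leaf first and it stayed on the crests over about 9 mm of sliding. I never meshed the third, because a fit was already found. The highest force read was 18 N, when the middle leaf caught its slot wall on the way back.

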